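Unscrew the left-hand cap of the fuel-gas outlet

ROBOT

A 6-joint arm with a two-finger parallel gripper is mounted at the origin on a cart in front of the work surface, level with it; the furniture and walls round the work are solid. World frame = base frame: x ahead of the robot, y to its left, z up, the work surface at z = 0. Lengths are in m, angles in rad, forces in N, time in s.
With the tool pointing down it reaches from about 0.325 to 0.9 m from the base axis. Payload 6.1 kg.
Tool frame: the origin (TCP) lies on the centre line of the jaws, within the pads' length; the fingertips stand ctrl.finger_overhang ahead of it and the grasp point (between the pads) lies 8 mm behind it (ctrl.finger_overhang is the distance from the TCP to the fingertips, in m); z points along the fingers, y is the direction in which the jaws open and shut (so a half turn about z gives the same grasp; the last joint's range is limited). The gripper opens to 87 mm and grips with 3 to 60 N. Pads are 19 mm wide; open, the fingers measure 117 mm over their backs; the gripper's body (75 mm by 190 mm) begins 51 mm behind the grasp point.
Start: joints at [-1.367, 0.22, 1.526, -0, 1.395, -0.126], TCP at [0.202, -0.591, 0.234] pointing down, gripper open.
Joint ranges: [-2.98, 2.98], [-0.91, 2.08], [0.09, 2.57], [-1.24, 4.39], [0.2, 2.65], [-2.68, 2.68]. Speed limits (rad/s): [2.57, 2.57, 3.01, 3.14, 3.14, 3.14].

INTERFACE

Orientations are given as a unit quaternion [x, y, z, w].
In Python, from station import ctrl gives the robot as it stands.
- The arm moves only by the tool arm_command, never from a script. Its argument "deltas" is a list that holds one entry, the list of rows, each a list of 7 numbers: the finger opening in cm, from 0 to 8.7, then the shift along the tool's x, y, z in cm, then the turn, a rotation vector about the tool's x, y, z in degrees. In form: [[[jaw, x, y, z, wx, wy, wz], ...]]. A call has 1 to 20 rows; each row is the pose to reach, as a shift and turn from the pose commanded when the call began, along the tool's axes at that moment; what a row does not reach only later rows make up. A row lasts 1/10 s, in which the tool goes at most 50 mm and 8.59 degrees, less where a joint would pass 70% of its speed; a pose out of reach is approached as far as the arm can. A call with a gripper value outside its range is refused whole. The fingers move at their own pace and stop on an object; "newtons" is the grip in N (left out, the last holds). Time passes only in rows, so rows that repeat a pose let the fingers close. It gives the time, the measured TCP pose, the force and the opening at its end, in the units of the state.
- ctrl.read_state(): the state, without advancing time (a new reading comes with each control period).
- ctrl.read_camera(name): name is "side" or "top" or "wrist"; returns the picture (384x512x3 uint8, red, green, blue); there is no depth.
- ctrl.camera_params(name): a dict with "K" (3x3 intrinsics, pixels), "k1" (the pictures are not rectified: a ray, as slopes to the right and down, at radius r is drawn at 1 + k1 r^2 times it, then the intrinsics apply), "rvec" (rotation vector, rad) and "tvec" (3), from world to camera coordinates, as OpenCV has them; the wrist camera has in their place "T_tool_cam" (4x4, takes a point from camera to tool coordinates, whose origin is the TCP and whose axes are the flange's). Camera axes: x right, y down, z forward; pixel columns grow to the right and rows downward; lengths in m; the calibration is good to about 2 mm. A picture is of the moment at which its call begins: read the wrist's pose just before it. camera_params takes no time and is no camera call.
- ctrl.hand_in(): hands the job in, once; it reports no verdict.
The state is a dict: "time": time; "q": joint angles; "qvel": joint speeds; "effort": joint torques, N m; "position": TCP position; "tool_rot": TCP orientation; "contact_force": force on the tool from outside, world axes, zero at the start; "wrist_torque": the same for the moment, N m; "gripper_width": finger opening in m.
Only numpy, scipy, OpenCV 4.12 (cv2) and the standard library are available. Lean on these libraries where they do the work, as an engineer would, in place of code of your own. Each camera call takes 0.05 s, during which the arm holds its last target. There are 200 camera calls.

TASK

Take the blanking cap off the fuel-gas outlet so that a burner can be connected: it is the hexagonal cap with the groove cut round its middle, the sign of a left-hand thread, so unscrew it clockwise (seen from above) until the engraved line on its top meets the index line on the collar below. Then lift it off and stand it on the bare worktop, open side down. Leave the plain hexagonal cap on its outlet untouched, and leave the flask and the beaker standing where they are.

Things in the scene. Friction and masses are not known exactly. Their poses are not given: they have to be found in the camera images.
- notched_cap: hexagonal steel cap, 42 mm across flats, 48 across corners, 36 high, 0.15 kg, hollow, closed on top, open below, standing on its outlet's seat; a groove 7 mm high, 3 deep, 12 to 19 mm above its lower edge, runs round all six faces. Origin: centre of the underside; z up. One flat faces -x, the others follow every 60 deg. Left-hand thread, see thread_seat
- cap_line (a point): outer end of the engraved dark line on the grooved cap's top, which runs from the centre to the middle of one flat (along the cap's -x). This point is 18 mm from the cap's axis, 36 mm above its underside; axes as the cap's
- notched_outlet: gas outlet pillar, grey and steel, fixed to the worktop, carrying the grooved cap. Origin: centre of its foot (72 mm across) on the worktop, z up. Seat for the cap at 70 mm height, 41 mm across; stem inside the cap up to 95 mm. Below the seat a collar 70 mm across, top at 62 mm. A hose nozzle points to +x, 54 mm out, at 36 mm height
- index_line (a point): middle of the engraved dark index line on the collar of the grooved cap's outlet, at the outlet's -x side, 28 mm from the axis, 62 mm high; axes as the outlet's
- thread_seat (a point): centre of the seat under the grooved cap, 70 mm high. Coarse loose left-hand thread: turn the cap clockwise from above by 1.3 to 1.95 rad until its line is over the index line (x axes parallel); within 0.3 rad of that it lifts straight off, elsewhere the thread holds it. Only its weight rubs; it need not rise while turning. Stops: 0.4 rad past the mark, and closed (anticlockwise)
- plain_cap: hexagonal steel cap of the same size and axes as the grooved one, its six faces plain, without groove; on the other outlet, with a right-hand thread; to be left alone
- plain_outlet: gas outlet pillar like the other, fixed to the worktop, carrying the plain cap. Origin: centre of its foot on the worktop, z up; same sizes, index line along -x, nozzle along +x. The worktop (top z = 0) is bare in front of and beside the two outlets, from x = 0.38 to 0.56 and y = -0.20 to 0.36 m; a balance with a tall bottle stands right of it
- flask: conical glass flask, 64 mm across, 105 mm high, standing loose behind the outlets; origin: centre of its underside
- beaker: glass beaker, 68 x 72 mm, 82 mm high, standing loose behind the outlets; origin: centre of its underside
Not all that is in view belongs to the job. What is shaped like the notched_outlet but orange is not meant.

How it is judged:
On the way:
1. the grooved cap has been turned so that its line points at the index line (roughly, within about 0.7 rad: the thread itself asks for more), still on its seat (less than 5 mm up) (x of cap_line in the frame of notched_outlet below -0.013 m and z of notched_cap in the frame of notched_outlet below 0.075 m and horizontal distance between notched_cap and notched_outlet below 0.006 m).
At the end, for the whole second after the job is handed in: The grooved cap is off its outlet and stands at rest on the worktop, open side down (underside within 4 mm of the worktop, tilt under 0.1 rad); the plain cap is still on its outlet (height (world z) of notched_cap between -0.004 and 0.004 m and angle between notched_cap's own z axis and vertical below 0.1 rad and horizontal distance between notched_cap and notched_outlet above 0.055 m and linear speed of notched_cap below 0.02 m/s and horizontal distance between plain_cap and plain_outlet below 0.006 m and z of plain_cap in the frame of plain_outlet below 0.075 m); the robot touches nothing.
It fails at once if the plain cap is moved by more than 6 mm, or turned until it is within 0.9 rad of its index line (distance of plain_cap from where it was at the start of the episode above 0.006 m or angle between the x axis of plain_cap and the x axis of plain_outlet, either way round below 0.9 rad).
It fails at once if the flask or the beaker is shoved more than 30 mm or tipped over (distance of any of flask, beaker from where it was at the start of the episode above 0.03 m or angle between any of flask, beaker's own z axis and vertical above 0.5 rad).
It also fails if it takes over 51 s, if anything falls off the work surface, if the arm or the gripper's body presses on something with over 40 N, if the wrist force passes 120 N, or if a joint passes its speed limit or range.

## Working session

There is one attempt and no reset: what is moved stays moved. The work goes in short steps, Python scripts to look and compute and a tool call to move; the robot and the scene stay as the last step left them, time stands still between calls to the robot, and variables do not carry over. Pictures are saved under pics/ and viewed, about 8 in all and at most 12, crops included, and the job is handed in when it is done.

Besides the shell and the picture viewer there is one more tool, called after ">>>" as name(argument=value, ...) on one line, values as JSON. arm_command: Moves the arm, as the interface text tells. Its arguments: {"type":"object","properties":{"deltas":{"type":"array","items":{"type":"array","items":{"type":"array","items":{"type":"number"}}}},"newtons":{"type":"number"}},"required":["deltas"]}

```bash
ls; mkdir -p pics
cat > h.py <<'E'
import numpy as np, cv2
from station import ctrl
from scipy.spatial.transform import Rotation as R
def save(n,img): cv2.imwrite(f'pics/{n}.png',cv2.cvtColor(img,cv2.COLOR_RGB2BGR))
def cam(name,st=None):
    p=ctrl.camera_params(name);K=np.array(p['K'])
    if 'rvec' in p:
        Rw=cv2.Rodrigues(np.array(p['rvec'],float))[0];t=np.array(p['tvec'],float).ravel()
    else:
        T=np.eye(4);T[:3,:3]=R.from_quat(st['tool_rot']).as_matrix();T[:3,3]=st['position']
        W=np.linalg.inv(T@np.array(p['T_tool_cam']));Rw=W[:3,:3];t=W[:3,3]
    return K,float(p['k1']),Rw,t
def pix2z(c,uv,z):
    K,k1,Rw,t=c
    s=cv2.undistortPoints(np.array([[uv]],float),K,np.array([k1,0,0,0.]))[0,0]
    d=Rw.T@np.array([s[0],s[1],1]);o=-Rw.T@t
    return o+d*(z-o[2])/d[2]
def proj(c,X):
    K,k1,Rw,t=c
    return cv2.projectPoints(np.atleast_2d(X).astype(float),cv2.Rodrigues(Rw)[0],t,K,np.array([k1,0,0,0.]))[0][:,0]
E
python3 - <<'E'
from h import *
s=ctrl.read_state();print(s, ctrl.finger_overhang)
save('top0',cv2.resize(ctrl.read_camera('top'),(800,600)));save('side0',cv2.resize(ctrl.read_camera('side'),(800,600)))
E
```

```text
pics
{'time': 0.0, 'q': array([-1.36709788e+00,  2.21218988e-01,  1.52763339e+00, -7.91151674e-06,
        1.39472603e+00, -1.26107273e-01]), 'qvel': array([-0.00148813,  0.00118445,  0.00039052, -0.00035111, -0.00059467,
       -0.00057185]), 'effort': array([-2.67613186e-04, -4.94621372e+01, -3.87373102e+01,  6.99128537e-02,
        5.74765925e-02, -1.39693898e-04]), 'position': array([ 0.20227538, -0.59070816,  0.23242989]), 'tool_rot': array([ 9.86433705e-01,  1.64157117e-01, -4.24006248e-05, -9.91980394e-04]), 'contact_force': array([-0.04015758, -0.42132654,  0.86394236]), 'wrist_torque': array([ 0.03419035, -0.00993749,  0.02624572]), 'gripper_width': 0.0871974902135815} 0.011
```

View pics/top0.png

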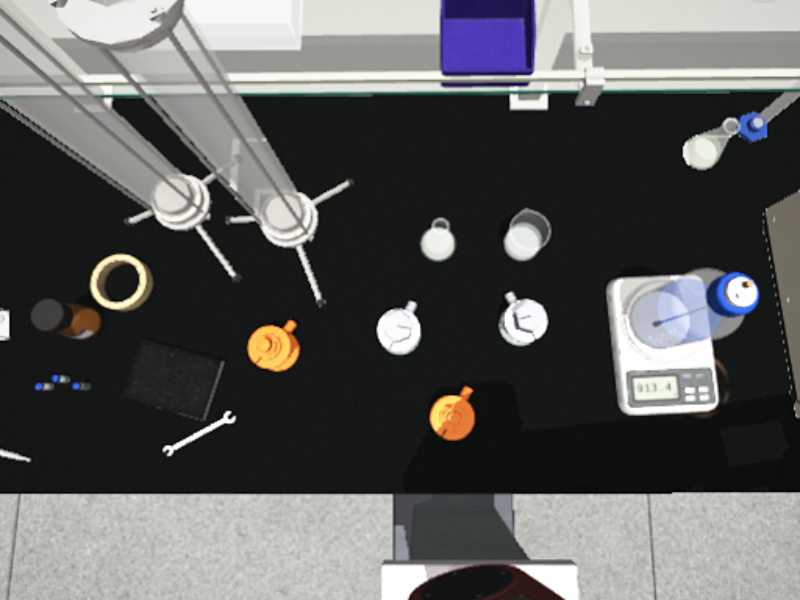

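View pics/side0.png

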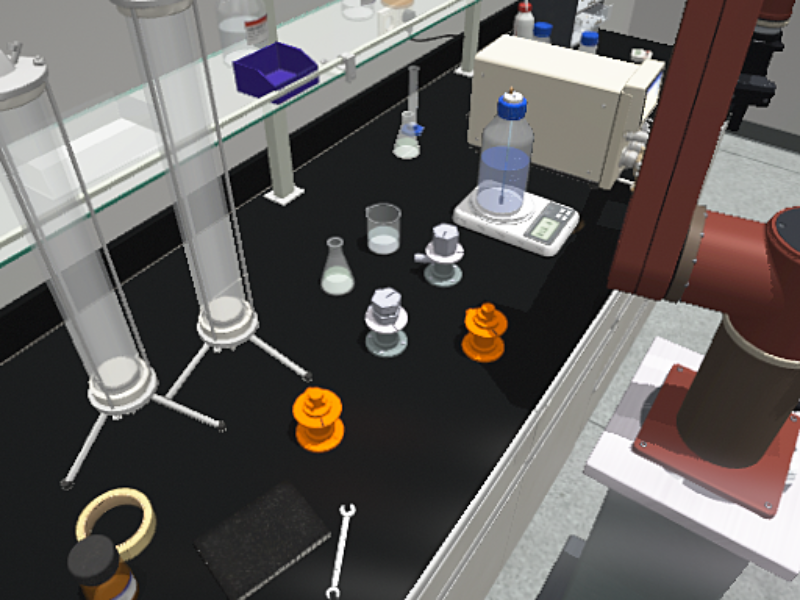

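Two grey outlets carry caps: top (398,330) / side (386,310), and top (523,321) / side (445,250). The orange ones at side (318,420) and (485,330) are not meant. Next is an enlarged crop to see which cap has the groove.

Run:
```python
from h import *
S=ctrl.read_camera('side');T=ctrl.read_camera('top')
f=lambda I,u,v,w,k:cv2.resize(I[v-w:v+w,u-w:u+w],(400,300) if 0 else (300,300),interpolation=cv2.INTER_CUBIC)
a=np.hstack([f(S,247,200,25,1),f(S,285,160,25,1)]);b=np.hstack([f(T,255,211,25,1),f(T,335,206,25,1)])
save('crop1',np.vstack([a,b]))
c=cam('top')
for n,uv in dict(A=(398,330),B=(523,321),fl=(438,240),bk=(522,240)).items():
    print(n,pix2z(c,np.array(uv)*.64,.106 if n in'AB' else 0))
```

```text
A [0.52034603 0.12551703 0.106     ]
B [ 0.53351725 -0.06886137  0.106     ]
fl [0.69648618 0.058319   0.        ]
bk [ 0.69552644 -0.09246915  0.        ]
```

View pics/crop1.png

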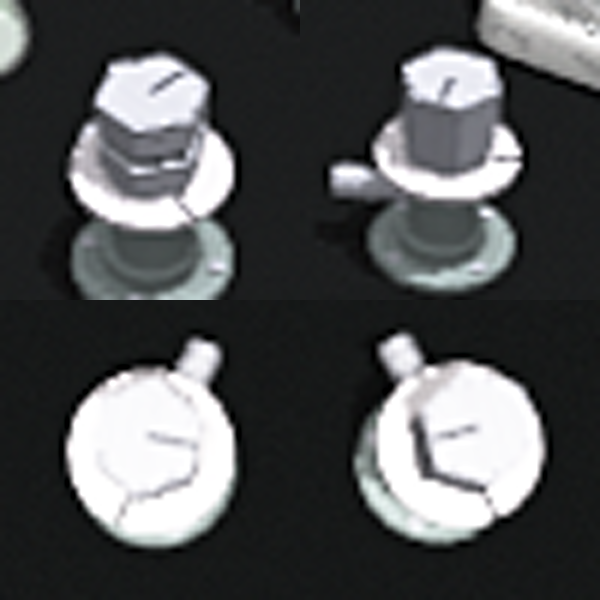

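The left one (A, side (386,310), top (398,330)) has the groove all round. The right one has plain faces, so A is the target. I'll work out its angles next.

Run:
```python
from h import *
c=cam('top');P=lambda u,v,z:pix2z(c,(230+u/6-.4,186+(v-300)/6-.4),z)[:2]
le=P(197,443,.106);li=P(150,435,.106);ix=P(124,512,.062)
cc=P(153,450,.062)
print('cap centre',li,'end',le,'collar c',cc,'idx',ix)
a=lambda d:np.degrees(np.arctan2(d[1],d[0]))
print('line ang',a(le-li),'index ang',a(ix-cc), 'noz', a(P(200,362,.036)-cc))
print(ctrl.camera_params('wrist')['T_tool_cam'],ctrl.camera_params('wrist')['K'])
```

```text
cap centre [0.52793932 0.12582329] end [0.52458049 0.10677952] collar c [0.52747288 0.12639756] idx [0.50105088 0.13865066]
line ang -100.0026334486421 index ang 155.1206824109794 noz -24.84374644707606
[[ 9.54122960e-04 -9.67928845e-01 -2.51222691e-01  6.87469833e-02]
 [ 9.99999145e-01  6.98858597e-04  1.10530123e-03 -1.56265133e-04]
 [-8.94283810e-04 -2.51223530e-01  9.67928684e-01 -1.51057396e-01]
 [ 0.00000000e+00  0.00000000e+00  0.00000000e+00  1.00000000e+00]] [[272.05271437   0.         250.88759116]
 [  0.         272.05271437 196.67881445]
 [  0.           0.           1.        ]]
```

>>> arm_command(deltas=[[[8.7, 54, -57.3, 1, 0, 0, -91], [8.7, 54, -57.3, 1, 0, 0, -91], [8.7, 54, -57.3, 1, 0, 0, -91], [8.7, 54, -57.3, 1, 0, 0, -91], [8.7, 54, -57.3, 1, 0, 0, -91], [8.7, 54, -57.3, 1, 0, 0, -91], [8.7, 54, -57.3, 1, 0, 0, -91], [8.7, 54, -57.3, 1, 0, 0, -91], [8.7, 54, -57.3, 1, 0, 0, -91], [8.7, 54, -57.3, 1, 0, 0, -91], [8.7, 54, -57.3, 1, 0, 0, -91], [8.7, 54, -57.3, 1, 0, 0, -91], [8.7, 54, -57.3, 1, 0, 0, -91], [8.7, 54, -57.3, 1, 0, 0, -91], [8.7, 54, -57.3, 1, 0, 0, -91], [8.7, 54, -57.3, 1, 0, 0, -91], [8.7, 54, -57.3, 1, 0, 0, -91], [8.7, 54, -57.3, 1, 0, 0, -91], [8.7, 54, -57.3, 1, 0, 0, -91], [8.7, 54, -57.3, 1, 0, 0, -91]]])

```text
time: 2.2
position: [0.5275, 0.1245, 0.2236]
tool_rot: [0.575, 0.818, -0.0, 0.0]
contact_force: [0.0, 0.6, -0.4]
gripper_width: 0.0867
```

```bash
cat > look.py <<'E'
import sys
from h import *
s=ctrl.read_state();I=ctrl.read_camera('wrist')
np.savez('last.npz',p=s['position'],r=s['tool_rot'])
save(sys.argv[1],cv2.resize(I,(800,600),interpolation=cv2.INTER_CUBIC))
print(s['time'],s['q'].round(3),s['position'],s['tool_rot'].round(4),s['gripper_width'])
E
python3 look.py w1
```

```text
2.2 [ 0.086  0.029  1.755 -0.     1.357 -0.259] [0.52748061 0.12453791 0.22358185] [ 5.750e-01  8.182e-01 -1.000e-04  1.000e-04] 0.08666680965492359
```

View pics/w1.png

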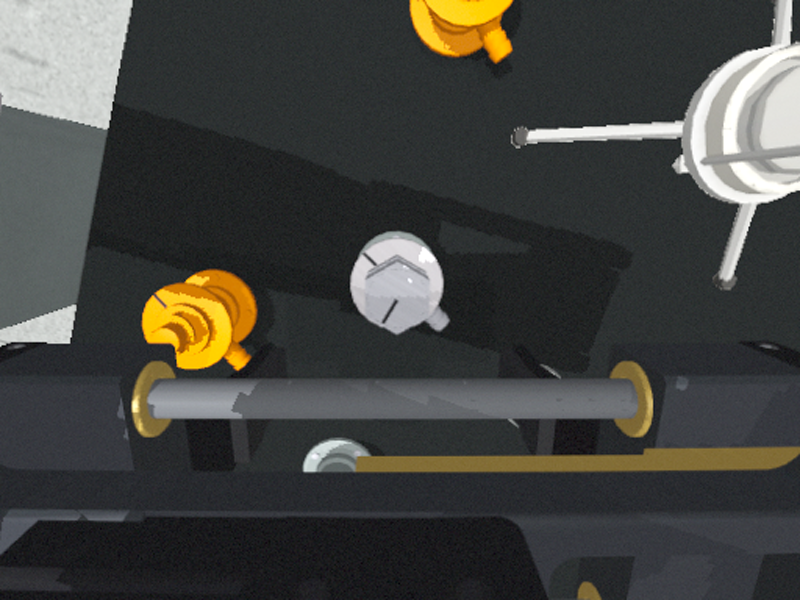

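The grooved cap is at about (397,297), with its line running to (386,321) and the index line at (370,258). I'll take a close crop.

Run:
```python
from h import *
I=ctrl.read_camera('wrist')
save('w1c',cv2.resize(I[146:218,214:294],(800,720)[:2] if 0 else (660,594),interpolation=cv2.INTER_CUBIC))
```

```text
(no output)
```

View pics/w1c.png

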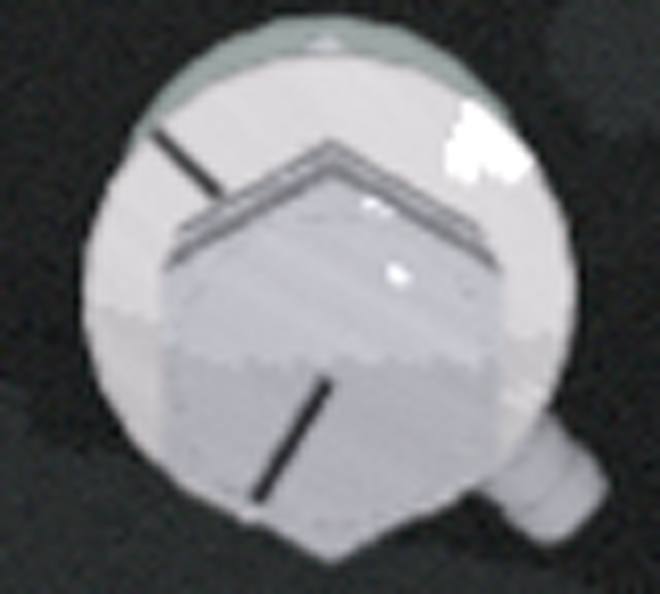

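Run:
```python
from h import *
d=np.load('last.npz');s=dict(position=d['p'],tool_rot=d['r']);c=cam('wrist',s)
P=lambda u,v,z:pix2z(c,(214+u/8.25-.4,146+v/8.25-.4),z)[:2]
a=lambda d:np.degrees(np.arctan2(d[1],d[0]))
t,b,l,r=P(332,168,.106),P(330,562,.106),P(167,267,.106),P(498,268,.106)
print('corner mid',(t+b)/2,'span',np.linalg.norm(t-b),np.linalg.norm(l-r),'ang flat normal',a(l-r),'corner ax',a(t-b))
c0=(t+b)/2;le=P(257,500,.106);ls=P(327,380,.106);print('line',ls,le,a(le-c0),a(le-ls))
i1,i2=P(155,132,.062),P(220,195,.062);cl,cr=P(84,300,.062),P(577,300,.062)
print('idx',(i1+i2)/2,a(i1-i2),a((i1+i2)/2-c0),'collar x mid',(cl+cr)/2,np.linalg.norm(cl-cr))
M=R.from_quat(d['r']).as_matrix();print('tool shift cm',100*M.T@(np.r_[c0,.081]-d['p']),'jaw',a(M[:2,1]))
```

```text
corner mid [0.52883677 0.13047694] span 0.04973491735638932 0.0402265901544931 ang flat normal -160.30717044171058 corner ax 109.72850179905447
line [0.52883244 0.12905702] [0.52588025 0.11161172] -98.90683810372953 -99.60492330537504
idx [0.50382051 0.14183543] 155.274572851889 155.57984323944729 collar x mid [0.52925533 0.13036662] 0.06999330953412891
tool shift cm [ 0.51605262  0.33038828 14.25803254] jaw 19.80728341341697
```

>>> arm_command(deltas=[[[8.7, 0.5, 0.3, 3, 0, 0, 0], [8.7, 0.5, 0.3, 6, 0, 0, 0], [8.7, 0.5, 0.3, 9, 0, 0, 0], [8.7, 0.5, 0.3, 11, 0, 0, 0], [8.7, 0.5, 0.3, 12.5, 0, 0, 0], [8.7, 0.5, 0.3, 13.5, 0, 0, 0], [8.7, 0.5, 0.3, 14.1, 0, 0, 0], [8.7, 0.5, 0.3, 14.1, 0, 0, 0], [8.7, 0.5, 0.3, 14.1, 0, 0, 0]]], newtons=20)

```text
time: 3.2
position: [0.5296, 0.1314, 0.0834]
tool_rot: [0.574, 0.819, 0.0, 0.001]
contact_force: [0.1, -0.5, 1.0]
gripper_width: 0.0871
```

>>> arm_command(deltas=[[[3.8, 0, 0, 0, 0, 0, 0], [3.8, 0, 0, 0, 0, 0, 0], [3.8, 0, 0, 0, 0, 0, 0], [3.8, 0, 0, 0, 0, 0, 0], [3.8, 0, 0, 0, 0, 0, 0], [3.8, 0, 0, 0, 0, 0, 0], [3.8, 0, 0, 0, 0, 0, 0], [3.8, 0, 0, 0, 0, 0, 0], [3.8, 0, 0, 0, 0, 0, 0], [3.8, 0, 0, 0, 0, 0, 0]]], newtons=20)

```text
time: 4.2
position: [0.5287, 0.1314, 0.0825]
tool_rot: [0.574, 0.819, -0.0, -0.0]
contact_force: [-1.3, -0.5, 1.2]
gripper_width: 0.0416
```

>>> arm_command(deltas=[[[3.8, 0, 0, 0, 0, 0, 5], [3.8, 0, 0, 0, 0, 0, 10], [3.8, 0, 0, 0, 0, 0, 15], [3.8, 0, 0, 0, 0, 0, 20], [3.8, 0, 0, 0, 0, 0, 25], [3.8, 0, 0, 0, 0, 0, 30], [3.8, 0, 0, 0, 0, 0, 35], [3.8, 0, 0, 0, 0, 0, 40], [3.8, 0, 0, 0, 0, 0, 45], [3.8, 0, 0, 0, 0, 0, 50], [3.8, 0, 0, 0, 0, 0, 50]]])

```text
time: 5.3
position: [0.5289, 0.1314, 0.0825]
tool_rot: [0.867, 0.499, 0.0, -0.0]
contact_force: [-0.3, 0.6, -0.8]
gripper_width: 0.0424
```

>>> arm_command(deltas=[[[3.8, 0, 0, 0, 0, 0, 5], [3.8, 0, 0, 0, 0, 0, 10], [3.8, 0, 0, 0, 0, 0, 15], [3.8, 0, 0, 0, 0, 0, 20], [3.8, 0, 0, 0, 0, 0, 25], [3.8, 0, 0, 0, 0, 0, 30], [3.8, 0, 0, 0, 0, 0, 35], [3.8, 0, 0, 0, 0, 0, 40], [3.8, 0, 0, 0, 0, 0, 45], [3.8, 0, 0, 0, 0, 0, 50], [3.8, 0, 0, 0, 0, 0, 55], [3.8, 0, 0, 0, 0, 0, 55], [3.8, 0, 0, 0, 0, 0, 55]]])

```text
time: 6.6
position: [0.5289, 0.1314, 0.0825]
tool_rot: [0.999, 0.045, 0.0, -0.0]
contact_force: [0.4, -0.3, -1.0]
gripper_width: 0.0418
```

Run:
```python
from h import *
s=ctrl.read_state();print(s['q'].round(3),s['contact_force'],s['wrist_torque'])
S=ctrl.read_camera('side');T=ctrl.read_camera('wrist')
f=lambda I,u,v,w:cv2.resize(I[v-w:v+w,u-w:u+w],(400,400),interpolation=cv2.INTER_CUBIC)
save('turned',np.hstack([f(S,247,200,35),f(T,254,200,60)]))
```

```text
[0.099 0.192 1.862 0.    1.087 1.581] [ 0.36105935 -0.3210737  -1.02752529] [ 0.02866128 -0.02458031 -0.01904131]
```

View pics/turned.png

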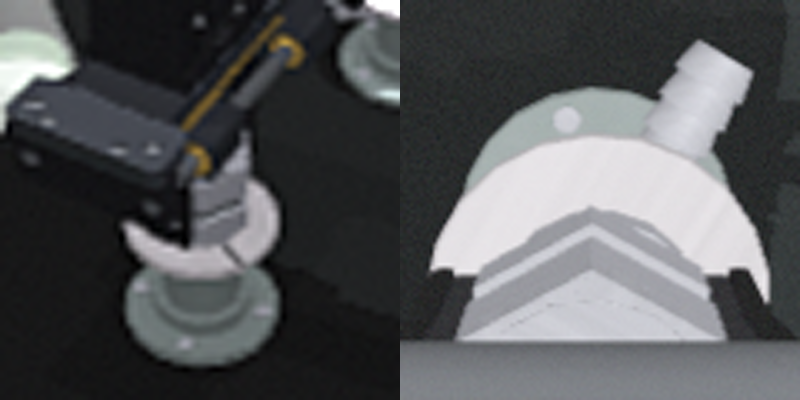

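The cap turned with the jaws and shows no residual torque. On the side view the flat faces the index line. I'll lift slowly and watch the force.

>>> arm_command(deltas=[[[3.8, 0, 0, -0.2, 0, 0, 0], [3.8, 0, 0, -0.5, 0, 0, 0], [3.8, 0, 0, -0.8, 0, 0, 0], [3.8, 0, 0, -0.8, 0, 0, 0]]])

```text
time: 7.1
position: [0.5291, 0.1315, 0.0911]
tool_rot: [0.999, 0.043, 0.0, -0.0]
contact_force: [0.2, -0.1, -2.2]
gripper_width: 0.0419
```

Only the cap's weight is felt, so the thread is free. I'll lift clear and carry it to a bare spot at about (0.43, 0.185).

>>> arm_command(deltas=[[[3.8, 0, 0, -1, 0, 0, 0], [3.8, 0, 0, -2, 0, 0, 0], [3.8, 0, 0, -3.5, 0, 0, 0], [3.8, 0, 0, -5, 0, 0, 0], [3.8, 0, 0, -5.2, 0, 0, 0], [3.8, -2, -1.3, -5.2, 0, 0, 0], [3.8, -4, -2.6, -5.2, 0, 0, 0], [3.8, -6, -4, -5.2, 0, 0, 0], [3.8, -8, -5.3, -5.2, 0, 0, 0], [3.8, -9.4, -6.2, -5.2, 0, 0, 0], [3.8, -9.4, -6.2, -5.2, 0, 0, 0], [3.8, -9.4, -6.2, -5.2, 0, 0, 0]]])

```text
time: 8.3
position: [0.4303, 0.1853, 0.1429]
tool_rot: [0.999, 0.043, 0.001, 0.0]
contact_force: [-0.5, -0.1, -2.3]
gripper_width: 0.0418
```

Run:
```python
from h import *
s=ctrl.read_state();print(s['position'],s['contact_force'],s['gripper_width'])
S=ctrl.read_camera('side');save('carried',cv2.resize(S[130:322,110:366],(800,600),interpolation=cv2.INTER_CUBIC))
c=cam('top')
print([pix2z(c,np.array(u)*.64,z) for u,z in [((453,418),.062),((270,350),.062)]])
```

```text
[0.43030276 0.18525366 0.14293354] [-0.47401767 -0.08101862 -2.33612641] 0.04176474544347897
[array([0.38451899, 0.03957611, 0.062     ]), array([0.49408367, 0.33596858, 0.062     ])]
```

View pics/carried.png

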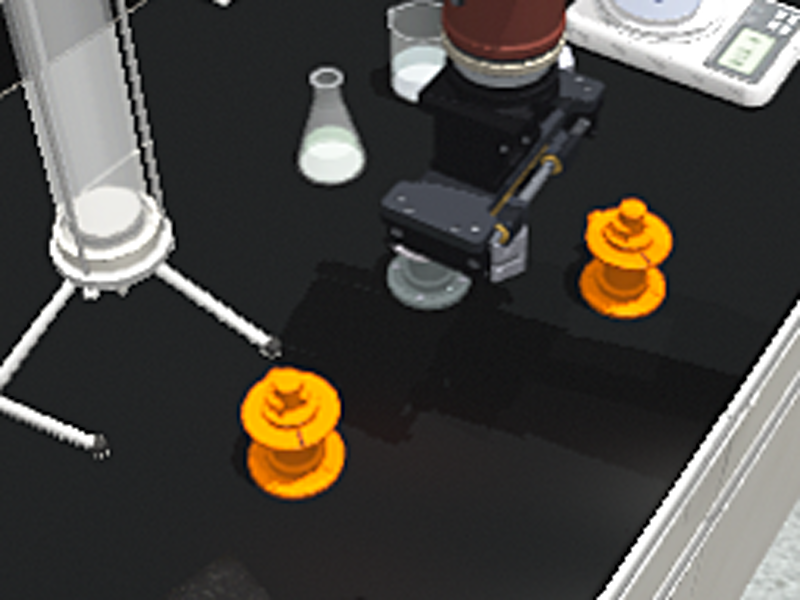

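The cap is in the jaws over bare worktop, clear of both orange outlets and the flask. Now I lower it.

>>> arm_command(deltas=[[[3.8, 0, 0, 2, 0, 0, 0], [3.8, 0, 0, 4.5, 0, 0, 0], [3.8, 0, 0, 7, 0, 0, 0], [3.8, 0, 0, 9, 0, 0, 0], [3.8, 0, 0, 10.5, 0, 0, 0], [3.8, 0, 0, 11.7, 0, 0, 0], [3.8, 0, 0, 12.4, 0, 0, 0], [3.8, 0, 0, 12.7, 0, 0, 0], [3.8, 0, 0, 12.9, 0, 0, 0], [3.8, 0, 0, 12.9, 0, 0, 0], [3.8, 0, 0, 12.9, 0, 0, 0]]])

```text
time: 9.45
position: [0.4305, 0.1853, 0.0142]
tool_rot: [0.999, 0.043, 0.001, -0.0]
contact_force: [-0.2, -0.6, -2.7]
gripper_width: 0.0417
```

>>> arm_command(deltas=[[[3.8, 0, 0, 0.1, 0, 0, 0], [3.8, 0, 0, 0.15, 0, 0, 0], [3.8, 0, 0, 0.15, 0, 0, 0], [3.8, 0, 0, 0.15, 0, 0, 0]]])

```text
time: 9.85
position: [0.4303, 0.1853, 0.0125]
tool_rot: [0.999, 0.043, 0.0, -0.0]
contact_force: [-1.7, 0.2, 2.9]
gripper_width: 0.0416
```

It is touching the worktop (force now upward). I release and retreat straight up.

>>> arm_command(deltas=[[[5, 0, 0, 0, 0, 0, 0], [6.5, 0, 0, 0, 0, 0, 0], [7.5, 0, 0, 0, 0, 0, 0], [7.5, 0, 0, 0, 0, 0, 0], [7.5, 0, 0, 0, 0, 0, 0], [7.5, 0, 0, 0, 0, 0, 0], [7.5, 0, 0, -1, 0, 0, 0], [7.5, 0, 0, -2.5, 0, 0, 0], [7.5, 0, 0, -5, 0, 0, 0], [7.5, 0, 0, -8, 0, 0, 0], [7.5, 0, 0, -12, 0, 0, 0], [7.5, 0, 0, -16, 0, 0, 0], [7.5, 0, 0, -20, 0, 0, 0], [7.5, 0, 0, -20, 0, 0, 0], [7.5, 0, 0, -20, 0, 0, 0]]])

```text
time: 11.35
position: [0.4307, 0.1854, 0.2139]
tool_rot: [0.999, 0.043, 0.002, -0.0]
contact_force: [-0.9, 0.8, -1.4]
gripper_width: 0.0748
```

Run:
```python
from h import *
s=ctrl.read_state();print(s['time'],s['position'],s['contact_force'],s['gripper_width'])
S=ctrl.read_camera('side');W=ctrl.read_camera('wrist')
save('final',np.hstack([cv2.resize(S[115:275,180:340],(400,400)),cv2.resize(W[80:272,160:352],(400,400))]))
```

```text
11.35 [0.43068565 0.18537774 0.21390644] [-0.88713807  0.79475519 -1.41323155] 0.07484708602401036
```

View pics/final.png

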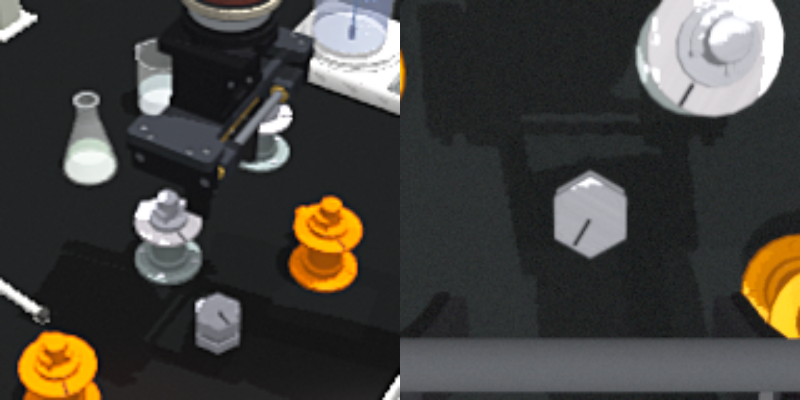

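The cap stands upright on the worktop at side (217,322), its line parallel to the collar's index line. The stem is bare and the gripper is empty and clear. I'm handing in.

```bash
python3 -c "
from station import ctrl
print(ctrl.hand_in())"
```

```text
the job is handed in; nothing more can be done
None
```

The grooved cap is off the fuel-gas outlet and standing open side down on the bare worktop at about (0.43, 0.185). I handed the job in at about 11.5 s of the 51 s allowed.

I gripped it across two flats and turned it 105° clockwise (1.83 rad) until its line met the index line. It then lifted off with only its own weight felt at the wrist.

**Last checks:**
- The side and wrist pictures show the cap upright and well clear of its outlet, with the bare stem left behind. Its line is parallel to the index line.
- The gripper is open and about 0.2 m above the cap, touching nothing.
- The flask and beaker stand where they were. The arm never went near the plain cap. The gripper hides the top of its outlet in the last picture, so I did not see that cap directly at the end.
- No check failed or disagreed.

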